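# Find the binding slide and latch it out

## Robot

A 6-joint arm with a two-finger parallel gripper is mounted at the origin on a cart in front of the work surface, level with it; the furniture and walls round the work are solid. World frame = base frame: x ahead of the robot, y to its left, z up, the work surface at z = 0. Lengths are in mm, angles in rad, forces in N, time in s.
With the tool pointing down it reaches from about 400 to 825 mm from the base axis. Payload 7 kg.
Tool frame: the origin (TCP) lies midway between the tips of the shut fingers; the grasp point (between the pads) lies 19 mm behind it (ctrl.grip_point_offset is the distance from the TCP to the grasp point, in mm); z points along the fingers, y is the line along which they close (so a half turn about z gives the same grasp; the last joint's range is limited). The gripper opens to 88 mm and grips with 3 to 60 N. Pads are 19 mm wide; open, the fingers measure 130 mm over their backs; the gripper's body (78 mm by 193 mm) begins 47 mm behind the grasp point.
Start: joints at [1.486, 0.359, 0.012, 0, -1.224, -0.288], TCP at [245.859, 628.609, 226.561] pointing down, gripper open.
Joint ranges: [-3.07, 3.07], [-1.43, 2.12], [-1.02, 1.25], [-3.03, 1.67], [-3.05, -0], [-3.03, 3.03]. Speed limits (rad/s): [2.39, 2.39, 3.01, 3.14, 3.14, 3.14].

## Interface

Orientations are given as a unit quaternion [x, y, z, w].
In Python, from rig import ctrl, viewer, ticket gives the robot as it stands (ctrl), with the cameras (viewer) and the job (ticket).
- The arm moves only by the tool drive_effector, called after ">>>" by a JSON object that holds its "fn" and its "kwargs". Schema: {"type":"object","properties":{"moves":{"type":"string"},"clamp_n":{"type":"number"},"only":{"type":"string"},"quiet":{"type":"boolean"},"lines":{"type":"string"}},"required":["moves"],"additionalProperties":false}. moves is a string of 1 to 12 rows, one to a line, with the numbers parted by commas; each row has 7 numbers: the finger opening in mm, then dx, dy, dz in mm, then a rotation vector rx, ry, rz in rad; each row is the pose to reach, as a shift and turn from the pose commanded when the call began, along the tool's axes at that moment; what a row does not reach only later rows make up. A row lasts 1/12 s, in which the tool goes at most 41.7 mm and 0.125 rad, less where a joint would pass 70% of its speed; a pose out of reach is approached as far as the arm can. The fingers move at their own pace and stop on an object; clamp_n is the grip in N (left out, the last holds). Time passes only in rows, so rows that do not move let the fingers close. The tool returns the time, the measured TCP pose, the force, the opening and the grip force at its end. only (a regular expression) keeps the lines of the reply that match it, lines (a string "A,B") keeps lines A to B, and quiet returns only ok. Input that does not fit is refused with a message, and nothing moves.
- ctrl.read_state(): the state, without advancing time (a new reading comes with each control period).
- viewer.capture(name): name is "scene" or "top"; returns the picture (480x640x3 uint8, red, green, blue); there is no depth.
- viewer.calibration(name): a dict with "fx", "fy", "cx", "cy" (pixels), "view" (4x4, takes a point from world to camera coordinates). Camera axes: x right, y down, z forward; pixel columns grow to the right and rows downward; lengths in mm; the calibration is good to about 2 mm. A picture is of the moment at which its call begins. calibration takes no time and is no camera call.
- ticket.job_done(): hands the job in; it is judged then, once.
The state is a dict: "clock": time; "joint_pos": joint angles; "qvel": joint speeds; "joint_efforts": joint torques, N m; "eef_pos": TCP position; "orientation": TCP orientation; "contact_force": force on the tool from outside, world axes, zero at the start; "torque": the same for the moment, N m; "width": finger opening in mm; "grip_force": force on a finger pad.
Only numpy, scipy, OpenCV 4.12 (cv2) and the standard library are available. Lean on these libraries where they do the work, as an engineer would, in place of code of your own. Each camera call takes 0.05 s, during which the arm holds its last target. There are 200 camera calls.

## Task

One of the three linear slides on the plate binds part way along its travel. Run the carriages along their rails without forcing them: leave the two that run freely fully against their far stops with their latches open, and bring the one that binds all the way back home and swing its latch shut across the rail in front of it. Leave the loose things beside the slides where they are.

Things in the scene. Friction and masses are not known exactly. Their poses are not given: they have to be found in the camera images.
- base_plate: Fixed plate 235 x 250 x 12 mm on a wooden riser (top 100 mm above the bench), with three look-alike slides a, b, c at y = -90, -10, 70 mm. Origin: centre of its underside, on the riser; x along the slides from home (robot side) to far end, z up. Tops: rails z = 27, carriages 45, end stops 40 mm. Exactly one carriage, not always the same, binds 45 to 85 mm from home.
- carriage_a (a joint): Travel of carriage a in m along base_plate x: 0 = home, 0.130 = at the far stop. A binding carriage is stopped earlier by a hard spot, like hitting a wall; it runs back freely. About 2 N friction, 0.4 kg, stays where left. Starts 0 to 20 mm from home.
- push_plate_a (a point): Centre of the top edge, 79 mm above the plate's underside, of the push plate on carriage a: upright aluminium plate 10 mm thick along the travel, 30 mm wide across, standing 34 mm above the middle of the carriage block (46 mm along the rail, 42 mm wide). Push on its faces. At home it is at base_plate x = -75 mm.
- latch_a (a joint): Angle of swing latch a in rad: 0 = open (bar beside and parallel to rail a, pointing to the far end), 1.571 = closed (bar across the rail, 3 mm in front of the home carriage). Closes clockwise seen from above; 0.06 N m friction, stays where left; the carriage blocks it unless home. Starts 0 to 0.1.
- latch_a_pivot (a point): Pivot axis of latch a at the top of its bar, 64 mm above the plate's underside; 31 mm toward the far end from the home push plate and 38 mm to the +y side of rail a. Steel bar 65 mm long from the pivot, 10 mm thick, 34 to 64 mm above it; push the side of its free end.
- carriage_b (a joint): Travel of carriage b in m along base_plate x: 0 = home, 0.130 = at the far stop. A binding carriage is stopped earlier by a hard spot, like hitting a wall; it runs back freely. About 2 N friction, 0.4 kg, stays where left. Starts 0 to 20 mm from home.
- push_plate_b (a point): Centre of the top edge, 79 mm above the plate's underside, of the push plate on carriage b: upright aluminium plate 10 mm thick along the travel, 30 mm wide across, standing 34 mm above the middle of the carriage block (46 mm along the rail, 42 mm wide). Push on its faces. At home it is at base_plate x = -75 mm.
- latch_b (a joint): Angle of swing latch b in rad: 0 = open (bar beside and parallel to rail b, pointing to the far end), 1.571 = closed (bar across the rail, 3 mm in front of the home carriage). Closes clockwise seen from above; 0.06 N m friction, stays where left; the carriage blocks it unless home. Starts 0 to 0.1.
- latch_b_pivot (a point): Pivot axis of latch b at the top of its bar, 64 mm above the plate's underside; 31 mm toward the far end from the home push plate and 38 mm to the +y side of rail b. Steel bar 65 mm long from the pivot, 10 mm thick, 34 to 64 mm above it; push the side of its free end.
- carriage_c (a joint): Travel of carriage c in m along base_plate x: 0 = home, 0.130 = at the far stop. A binding carriage is stopped earlier by a hard spot, like hitting a wall; it runs back freely. About 2 N friction, 0.4 kg, stays where left. Starts 0 to 20 mm from home.
- push_plate_c (a point): Centre of the top edge, 79 mm above the plate's underside, of the push plate on carriage c: upright aluminium plate 10 mm thick along the travel, 30 mm wide across, standing 34 mm above the middle of the carriage block (46 mm along the rail, 42 mm wide). Push on its faces. At home it is at base_plate x = -75 mm.
- latch_c (a joint): Angle of swing latch c in rad: 0 = open (bar beside and parallel to rail c, pointing to the far end), 1.571 = closed (bar across the rail, 3 mm in front of the home carriage). Closes clockwise seen from above; 0.06 N m friction, stays where left; the carriage blocks it unless home. Starts 0 to 0.1.
- latch_c_pivot (a point): Pivot axis of latch c at the top of its bar, 64 mm above the plate's underside; 31 mm toward the far end from the home push plate and 38 mm to the +y side of rail c. Steel bar 65 mm long from the pivot, 10 mm thick, 34 to 64 mm above it; push the side of its free end.
- wedge: Wooden wedge 34 x 100 x 26 mm lying on the riser left of the plate, loose bystander; origin under its centre.
- lug: Short dark tube, 37 mm diameter, 45 mm high, standing on the riser left of the plate, loose bystander; origin under its centre.
- spool: White spool, 52 mm diameter, 30 mm high, standing on the riser left of the plate, loose bystander; origin under its centre.

How it is judged (in metres and radians):
At the end, for the whole second after the job is handed in: The two free carriages are at the far stop (within 8 mm) with their latches open (below 0.3 rad); the binding carriage is home (within 6 mm) with its latch across the rail (above 1.4 rad of 1.571); the carriages are at rest (((value of joint carriage_a below 0.006 m and value of joint latch_a above 1.4 rad and value of joint each of carriage_b, carriage_c above 0.122 m and value of joint each of latch_b, latch_c below 0.3 rad) or (value of joint carriage_b below 0.006 m and value of joint latch_b above 1.4 rad and value of joint each of carriage_a, carriage_c above 0.122 m and value of joint each of latch_a, latch_c below 0.3 rad) or (value of joint carriage_c below 0.006 m and value of joint latch_c above 1.4 rad and value of joint each of carriage_a, carriage_b above 0.122 m and value of joint each of latch_a, latch_b below 0.3 rad)) and velocity of joint each of carriage_a, carriage_b, carriage_c below 0.01 m/s); the robot touches nothing.
It fails at once if a carriage is pushed with more than 40 N (contact force between the fingers and carriage_a above 40 N or contact force between the fingers and carriage_b above 40 N or contact force between the fingers and carriage_c above 40 N).
It fails at once if the wedge, tube or spool is moved more than 20 mm (distance of any of wedge, lug, spool from where it was at the start of the episode above 0.02 m).
It also fails if it takes over 67 s, if anything falls off the work surface, if the arm or the gripper's body presses on something with over 40 N, if the wrist force passes 120 N, or if a joint passes its speed limit or range.

## Working session

There is one attempt and no reset: what is moved stays moved. The work goes in short steps, Python scripts to look and compute and a tool call to move; the robot and the scene stay as the last step left them, time stands still between calls to the robot, and variables do not carry over. Pictures are saved under pics/ and viewed, at most 10 in all, crops included, and the job is handed in when it is done.

```bash
ls; mkdir -p pics; python3 - <<'E'
from rig import ctrl, viewer, ticket
import cv2
for n in ("scene","top"):
    cv2.imwrite(f"pics/{n}0.png",viewer.capture(n)[:,:,::-1]); c=viewer.calibration(n); print(n,c)
s=ctrl.read_state(); print(s)
E
```

```text
pics
rig.py
scene {'fx': 588.3575412606003, 'fy': 588.3575412606003, 'cx': 322.9494152134947, 'cy': 242.79651576591039, 'view': array([[ 5.57273609e-01, -8.30165764e-01,  1.64599425e-02,
        -1.97657123e+01],
       [-6.40728289e-01, -4.42547495e-01, -6.27390607e-01,
         5.85144204e+02],
       [ 5.28122509e-01,  3.39081877e-01, -7.78530729e-01,
         5.91408115e+02],
       [ 0.00000000e+00,  0.00000000e+00,  0.00000000e+00,
         1.00000000e+00]])}
top {'fx': 462.4347225574411, 'fy': 462.4347225574411, 'cx': 310.39691346824515, 'cy': 241.4135168707986, 'view': array([[ 1.24718333e-02, -9.99918000e-01, -2.90620860e-03,
         3.52084467e+02],
       [-9.99208860e-01, -1.23531163e-02, -3.78028276e-02,
         5.36052616e+02],
       [ 3.77638270e-02,  3.37537994e-03, -9.99280992e-01,
         9.91236986e+02],
       [ 0.00000000e+00,  0.00000000e+00,  0.00000000e+00,
         1.00000000e+00]])}
{'clock': 0.1, 'joint_pos': array([ 1.48607817e+00,  3.59319987e-01,  1.11185854e-02, -3.12574458e-04,
       -1.22408415e+00, -2.88127310e-01]), 'qvel': array([-0.00070401, -0.00184304,  0.00095947,  0.00122189, -0.00051937,
        0.0007302 ]), 'joint_efforts': array([-1.03236660e-03, -5.84159803e+01,  2.93754083e+01,  7.01537222e+00,
        1.01853185e-02, -4.42536964e-05]), 'eef_pos': array([245.72649661, 628.20062324, 225.69870526]), 'orientation': array([ 9.82663401e-01, -1.85397042e-01, -7.05883803e-05,  7.55684630e-04]), 'contact_force': array([-0.08824979,  0.80837026, -0.37168284]), 'torque': array([-0.00991993, -0.04789503,  0.09110366]), 'grip_force': 0.0, 'width': 87.49311217466227}
```

View pics/top0.png

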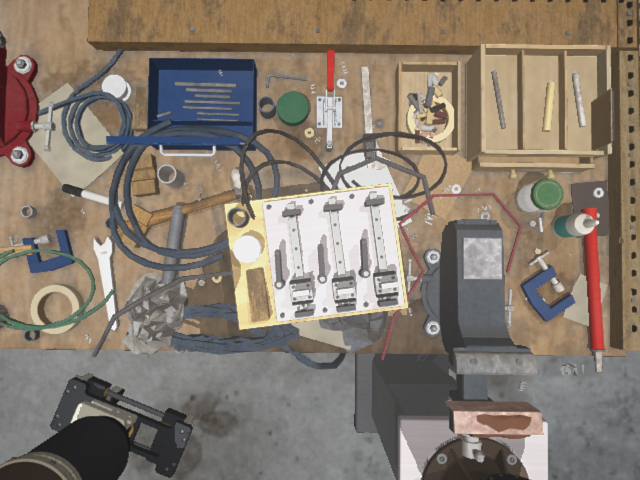

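View pics/scene0.png

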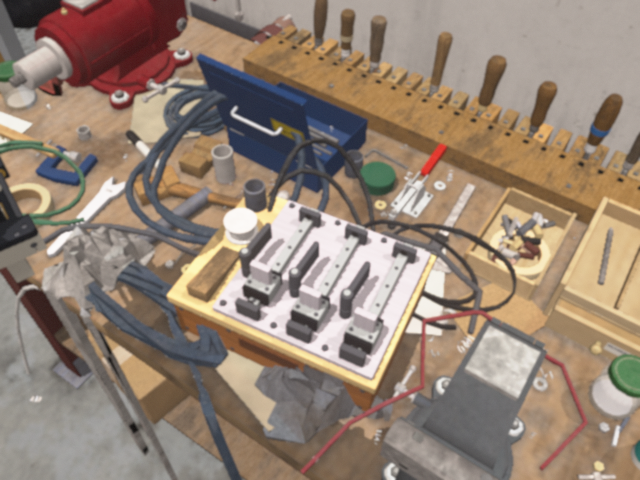

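The top view shows the white plate at about cols 262-402, rows 183-322, with home at the bottom. The slides are c, b, a at cols ~297, 342, 385. The wedge, spool and tube are on its left, around cols 238-262.

```bash
cat > h.py <<'E'
import numpy as np, cv2
from rig import ctrl, viewer, ticket
def ray(n,px,z):
    c=viewer.calibration(n);V=c["view"];R=V[:3,:3];t=V[:3,3]
    d=R.T@np.array([(px[0]-c["cx"])/c["fx"],(px[1]-c["cy"])/c["fy"],1]);o=-R.T@t
    return o+d*(z-o[2])/d[2]
def proj(n,p):
    c=viewer.calibration(n);V=c["view"];q=V[:3,:3]@np.asarray(p,float)+V[:3,3]
    return np.array([c["fx"]*q[0]/q[2]+c["cx"],c["fy"]*q[1]/q[2]+c["cy"]])
E
python3 - <<'E'
from h import *
for n,box in (("top",(180,330,225,410)),("scene",(190,400,170,445))):
    im=cv2.imread(f"pics/{n}0.png"); hsv=cv2.cvtColor(im,cv2.COLOR_BGR2HSV)
    m=((hsv[...,2]>150)&(hsv[...,1]<40)).astype(np.uint8)*255
    k=np.zeros_like(m);r=box;k[r[0]:r[1],r[2]:r[3]]=m[r[0]:r[1],r[2]:r[3]]
    k=cv2.morphologyEx(k,cv2.MORPH_OPEN,np.ones((3,3)))
    cs,_=cv2.findContours(k,cv2.RETR_EXTERNAL,cv2.CHAIN_APPROX_NONE)
    c=max(cs,key=cv2.contourArea);print(n,cv2.contourArea(c))
    w=np.array([ray(n,p[0],112)[:2] for p in c],np.float32)
    rc=cv2.minAreaRect(w);print(rc);print(cv2.boxPoints(rc)); 
im=cv2.imread("pics/top0.png")[175:335,220:415];cv2.imwrite("pics/c0.png",cv2.resize(im,None,fx=3.6,fy=3.6,interpolation=cv2.INTER_CUBIC))
E
```

```text
top 13456.0
((505.5802307128906, 314.58001708984375), (234.2465057373047, 248.9439697265625), 8.037459373474121)
[[372.20374 421.45306]
 [407.01123 174.95451]
 [638.9567  207.70697]
 [604.14923 454.2055 ]]
scene 17068.0
((504.56622314453125, 312.6034851074219), (240.58641052246094, 249.7992401123047), 8.027070045471191)
[[368.01053 419.4815 ]
 [402.89273 172.12976]
 [641.12195 205.72546]
 [606.23975 453.0772 ]]
```

View pics/c0.png

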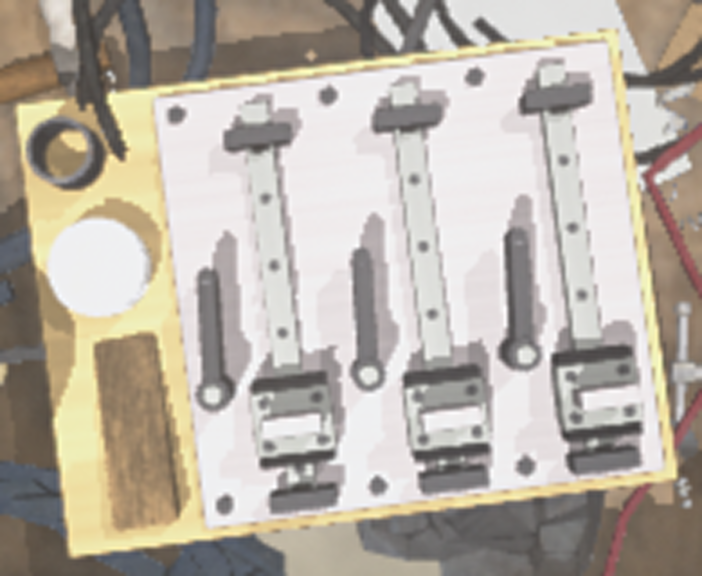

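The crop shows the carriages near home at the bottom, each with a white push-plate top. Latch pivots are the round heads at crop (215,395), (368,375), (522,353), and all bars are open. The plate fits at (505,314) with yaw 8.0°, and its size matches. Next I measure the push-plate tops.

```bash
cat >> h.py <<'E'
P0=np.array([505.2,313.8]);YAW=0.1402
C,S=np.cos(YAW),np.sin(YAW);RP=np.array([[C,-S],[S,C]])
def w2p(w):return RP.T@(np.asarray(w)[:2]-P0)
def p2w(x,y):return P0+RP@np.array([x,y])
def plates(im,n="top"):
    out={}
    for nm,y in zip("abc",(-90,-10,70)):
        # region in image covering the push plate tops along travel
        poly=np.array([proj(n,[*p2w(x,y+dy),179]) for x,dy in((-88,-22),(68,-22),(68,22),(-88,22))]).astype(int)
        k=np.zeros(im.shape[:2],np.uint8);cv2.fillPoly(k,[poly],255)
        m=((im.min(2)>238)&(k>0)).astype(np.uint8)
        N,l,st,ce=cv2.connectedComponentsWithStats(m)
        i=1+np.argmax(st[1:,4]);q=w2p(ray(n,ce[i],179));out[nm]=(q.round(1),st[i,2:5],round(q[0]+75,1))
    return out
def tool():
    from scipy.spatial.transform import Rotation as R
    s=ctrl.read_state();r=R.from_quat(s["orientation"]).as_matrix()
    return s["eef_pos"],r
def delta(target):
    p,r=tool();return r.T@(np.array(target)-p)
E
python3 - <<'E'
from h import *
im=cv2.imread("pics/top0.png")
print(plates(im))
for y in(108,28,-52): print(proj("top",[*p2w(-44,y),164])) 
p,r=tool();print(p,r.round(3)); print(delta([*p2w(-65,70),200]))
E
```

```text
{'a': (array([-68.7, -77.5]), array([3, 4, 9], dtype=int32), np.float64(6.3)), 'b': (array([ 19.2, -20.2]), array([10,  6, 23], dtype=int32), np.float64(94.2)), 'c': (array([-62.9,  75.6]), array([11,  5, 36], dtype=int32), np.float64(12.1))}
[279.01768278 284.36670016]
[322.40775739 278.78631409]
[365.78195253 273.20797028]
[245.72649661 628.20062324 225.69870526] [[ 0.931 -0.364 -0.   ]
 [-0.364 -0.931 -0.001]
 [ 0.     0.002 -1.   ]]
[265.19656041 169.13109518  25.99186843]
```

```bash
python3 - <<'E'
from h import *
im=cv2.imread("pics/top0.png")
for n,(u,v) in dict(a=(608,401),b=(451,418),c=(293,428)).items():
    px=(220+(u+.5)/3.6-.5,175+(v+.5)/3.6-.5);q=w2p(ray("top",px,179));U,V=map(round,px)
    print(n,q.round(1),im[V-4:V+5,U-9:U+10].min(2).tolist())
E
```

```text
a [-71.3 -87.8] [[169, 128, 120, 116, 116, 116, 125, 128, 128, 136, 140, 151, 159, 178, 208, 221, 222, 207, 235], [109, 120, 140, 151, 161, 178, 204, 218, 226, 235, 238, 239, 237, 234, 235, 237, 234, 227, 235], [120, 186, 239, 241, 240, 237, 236, 236, 237, 238, 237, 236, 235, 234, 236, 236, 234, 229, 233], [116, 179, 241, 239, 237, 236, 236, 236, 237, 236, 235, 235, 234, 235, 237, 236, 235, 234, 232], [110, 160, 241, 239, 236, 235, 236, 237, 238, 237, 236, 234, 234, 236, 237, 235, 235, 234, 221], [121, 145, 239, 239, 236, 235, 235, 236, 236, 235, 231, 228, 229, 218, 192, 174, 189, 208, 197], [171, 165, 232, 233, 229, 222, 213, 201, 184, 174, 177, 201, 210, 153, 122, 124, 169, 210, 201], [172, 183, 183, 202, 202, 200, 197, 194, 192, 190, 191, 199, 208, 161, 116, 119, 162, 211, 211], [114, 140, 194, 196, 196, 196, 195, 194, 192, 193, 199, 214, 211, 178, 142, 148, 193, 213, 206]]
b [-69.7  -9.1] [[209, 160, 150, 150, 148, 146, 134, 124, 125, 123, 120, 120, 120, 128, 130, 134, 147, 164, 200], [168, 147, 123, 120, 118, 128, 131, 135, 137, 143, 154, 162, 180, 206, 220, 230, 229, 192, 207],
[... 869 characters left out ...]
 239, 231, 145, 177], [195, 239, 241, 241, 239, 239, 239, 239, 241, 239, 239, 238, 237, 239, 240, 240, 235, 176, 220], [189, 240, 241, 240, 239, 239, 239, 240, 239, 239, 239, 238, 239, 240, 240, 240, 237, 177, 220], [194, 239, 240, 239, 239, 239, 240, 240, 240, 240, 239, 238, 238, 238, 238, 238, 235, 196, 222], [213, 236, 240, 240, 239, 238, 238, 237, 237, 235, 231, 230, 222, 213, 204, 191, 187, 176, 200], [215, 231, 233, 232, 223, 214, 207, 190, 186, 188, 210, 212, 210, 207, 212, 214, 148, 126, 134], [204, 177, 170, 187, 208, 211, 208, 206, 205, 204, 206, 206, 206, 212, 221, 217, 143, 124, 134], [200, 142, 117, 131, 182, 208, 209, 208, 208, 207, 206, 207, 211, 222, 226, 224, 189, 165, 190]]
```

>>> {"fn": "drive_effector", "kwargs": {"moves": "50,30,19,0,0,0,-0.1\n50,60,38,0,0,0,-0.2\n50,90,57,0,0,0,-0.3\n50,120,76,0,0,0,-0.4\n50,150,96,0,0,0,-0.513\n50,180,115,0,0,0,-0.513\n50,210,134,5,0,0,-0.513\n50,240,153,15,0,0,-0.513\n50,265,169,26,0,0,-0.513\n50,265,169,26,0,0,-0.513\n50,265,169,26,0,0,-0.513", "clamp_n": 8}}

```text
clock: 1.02
eef_pos: [431.6, 372.8, 199.8]
orientation: [0.998, 0.069, -0.001, 0.001]
contact_force: [-0.9, 0.5, 0.4]
width: 50.0
grip_force: 0.0
```

```bash
python3 - <<'E'
from h import *
p,r=tool();print(r.round(3)); print(delta([*p2w(-64.6,70),167]),ctrl.read_state()["contact_force"])
cv2.imwrite("pics/s1.png",viewer.capture("scene")[150:400,150:450,::-1].repeat(2,0).repeat(2,1))
E
```

```text
[[ 0.991  0.137 -0.001]
 [ 0.137 -0.991 -0.001]
 [-0.001  0.001 -1.   ]]
[ 0.0707635  -1.28626498 32.76614013] [-0.85674365  0.51268118  0.36208676]
```

View pics/s1.png

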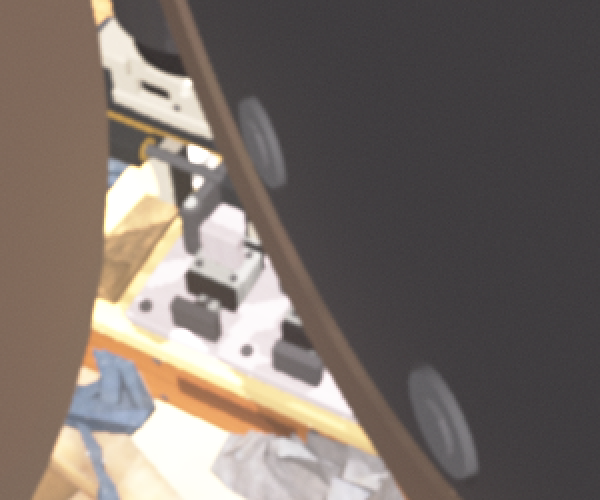

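The scene view is mostly blocked by the arm. One finger is visible just left of push plate c, at about (190,220), as planned. I lower and grip gently.

>>> {"fn": "drive_effector", "kwargs": {"moves": "50,0,-1,16,0,0,0\n50,0,-1,33,0,0,0\n50,0,-1,33,0,0,0\n10,0,-1,33,0,0,0\n10,0,-1,33,0,0,0\n10,0,-1,33,0,0,0\n10,0,-1,33,0,0,0\n10,0,-1,33,0,0,0", "clamp_n": 8}}

```text
clock: 1.73
eef_pos: [431.2, 373.7, 168.6]
orientation: [0.998, 0.07, 0.0, 0.002]
contact_force: [0.7, -8.1, 4.3]
width: 30.0
grip_force: 8.0
```

>>> {"fn": "drive_effector", "kwargs": {"moves": "10,3,0,0,0,0,0\n10,6,0,0,0,0,0\n10,9,0,0,0,0,0\n10,12,0,0,0,0,0\n10,15,0,0,0,0,0\n10,18,0,0,0,0,0\n10,21,0,0,0,0,0\n10,24,0,0,0,0,0\n10,27,0,0,0,0,0\n10,30,0,0,0,0,0", "clamp_n": 8}}

```text
clock: 2.57
eef_pos: [460.6, 377.7, 168.6]
orientation: [0.998, 0.07, -0.0, 0.002]
contact_force: [-1.0, -7.9, 4.4]
width: 29.9
grip_force: 8.0
```

```bash
python3 - <<'E'
from h import *
print(w2p(tool()[0])+[75,0])
E
```

```text
[39.78789955 69.53531767]
```

>>> {"fn": "drive_effector", "kwargs": {"moves": "10,2,1,0,0,0,0\n10,4,1,0,0,0,0\n10,6,1,0,0,0,0\n10,8,1,0,0,0,0\n10,10,1,0,0,0,0", "clamp_n": 8}}

```text
clock: 2.98
eef_pos: [470.8, 379.1, 168.6]
orientation: [0.998, 0.07, -0.0, 0.001]
contact_force: [-0.1, -6.1, 4.4]
width: 29.9
grip_force: 8.0
```

>>> {"fn": "drive_effector", "kwargs": {"moves": "10,2,0,0,0,0,0\n10,4,0,0,0,0,0\n10,6,0,0,0,0,0\n10,8,0,0,0,0,0\n10,10,0,0,0,0,0"}}

```text
clock: 3.4
eef_pos: [480.7, 380.5, 168.6]
orientation: [0.998, 0.07, -0.0, 0.001]
contact_force: [-1.5, -6.0, 4.7]
width: 30.1
grip_force: 8.0
```

>>> {"fn": "drive_effector", "kwargs": {"moves": "10,2,0,0,0,0,0\n10,4,0,0,0,0,0\n10,6,0,0,0,0,0\n10,8,0,0,0,0,0\n10,10,0,0,0,0,0"}}

```text
clock: 3.82
eef_pos: [490.6, 382.0, 168.6]
orientation: [0.998, 0.07, -0.0, 0.001]
contact_force: [-1.3, -6.9, 4.5]
width: 30.1
grip_force: 8.0
```

>>> {"fn": "drive_effector", "kwargs": {"moves": "10,2,1,0,0,0,0\n10,4,2,0,0,0,0\n10,6,2,0,0,0,0\n10,8,2,0,0,0,0\n10,10,2,0,0,0,0"}}

```text
clock: 4.23
eef_pos: [501.2, 383.3, 168.6]
orientation: [0.998, 0.07, 0.001, -0.001]
contact_force: [-1.4, -0.6, 6.0]
width: 29.6
grip_force: 8.0
```

>>> {"fn": "drive_effector", "kwargs": {"moves": "10,2,0,0,0,0,0\n10,4,0,0,0,0,0\n10,6,0,0,0,0,0\n10,8,0,0,0,0,0\n10,10,0,0,0,0,0"}}

```text
clock: 4.65
eef_pos: [511.2, 384.7, 168.6]
orientation: [0.998, 0.07, 0.001, -0.001]
contact_force: [-1.3, -1.2, 6.8]
width: 29.8
grip_force: 8.0
```

```bash
python3 - <<'E'
from h import *
print(w2p(tool()[0])+[75,0])
E
```

```text
[90.81033423 69.3501827 ]
```

>>> {"fn": "drive_effector", "kwargs": {"moves": "10,4,0,0,0,0,0\n10,8,0,0,0,0,0\n10,12,0,0,0,0,0\n10,16,0,0,0,0,0\n10,20,0,0,0,0,0\n10,24,0,0,0,0,0\n10,28,0,0,0,0,0\n10,32,0,0,0,0,0"}}

```text
clock: 5.32
eef_pos: [542.9, 389.1, 168.6]
orientation: [0.998, 0.07, 0.001, -0.001]
contact_force: [-2.2, -0.6, 6.6]
width: 29.8
grip_force: 8.0
```

>>> {"fn": "drive_effector", "kwargs": {"moves": "10,2,0,0,0,0,0\n10,4,0,0,0,0,0\n10,6,0,0,0,0,0\n10,8,0,0,0,0,0\n10,8,0,0,0,0,0"}}

```text
clock: 5.73
eef_pos: [550.0, 390.1, 168.3]
orientation: [0.998, 0.07, -0.0, -0.0]
contact_force: [-5.8, -0.2, 6.1]
width: 30.0
grip_force: 8.0
```

```bash
python3 - <<'E'
from h import *
print(w2p(tool()[0])+[75,0])
E
```

```text
[129.98754872  69.33438288]
```

>>> {"fn": "drive_effector", "kwargs": {"moves": "50,0,0,0,0,0,0\n50,0,0,0,0,0,0\n50,0,0,-15,0,0,0\n50,-10,0,-32,0,0,0\n50,-35,20,-32,0,0,0\n50,-60,40,-32,0,0,0\n50,-85,60,-32,0,0,0\n50,-110,79,-32,0,0,0\n50,-125,79,-32,0,0,0\n50,-125,79,-32,0,0,0"}}

```text
clock: 6.57
eef_pos: [435.5, 292.5, 200.1]
orientation: [0.998, 0.07, 0.0, -0.001]
contact_force: [-0.6, -1.2, -0.8]
width: 49.9
grip_force: 0.0
```

```bash
python3 - <<'E'
from h import *
print(w2p(tool()[0])+[75,0]);print(delta([*p2w(-69.7,-10),168]))
cv2.imwrite("pics/t2.png",cv2.resize(viewer.capture("top")[175:335,220:415,::-1],None,fx=3.6,fy=3.6))
E
```

```text
[  3.01396841 -11.37995504]
[ 2.27418688 -1.33807009 32.13752297]
```

View pics/t2.png

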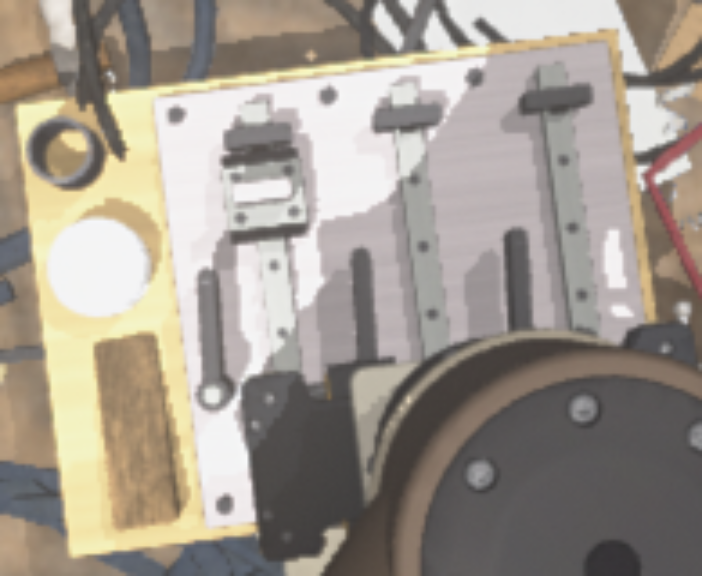

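The view shows carriage c against its far stop (262,188) with its latch open and the bystanders unmoved. Slide b is next.

>>> {"fn": "drive_effector", "kwargs": {"moves": "50,2,0,16,0,0,0\n50,2,0,32,0,0,0\n50,2,0,32,0,0,0\n10,2,0,32,0,0,0\n10,2,0,32,0,0,0\n10,2,0,32,0,0,0\n10,2,0,32,0,0,0", "clamp_n": 8}}

```text
clock: 7.2
eef_pos: [439.9, 294.0, 168.3]
orientation: [0.998, 0.07, 0.0, 0.0]
contact_force: [0.6, -3.7, 2.1]
width: 29.6
grip_force: 8.0
```

>>> {"fn": "drive_effector", "kwargs": {"moves": "10,3,0,0,0,0,0\n10,6,0,0,0,0,0\n10,9,0,0,0,0,0\n10,12,0,0,0,0,0\n10,15,0,0,0,0,0\n10,18,0,0,0,0,0\n10,21,0,0,0,0,0\n10,24,0,0,0,0,0\n10,27,0,0,0,0,0\n10,30,0,0,0,0,0\n10,33,0,0,0,0,0", "clamp_n": 8}}

```text
clock: 8.12
eef_pos: [472.8, 298.6, 168.3]
orientation: [0.998, 0.07, 0.0, -0.0]
contact_force: [-2.6, -3.0, 5.2]
width: 30.2
grip_force: 8.0
```

```bash
python3 - <<'E'
from h import *
print(w2p(tool()[0])+[75,0])
E
```

```text
[ 40.78001397 -10.53823064]
```

>>> {"fn": "drive_effector", "kwargs": {"moves": "10,2,0,0,0,0,0\n10,4,0,0,0,0,0\n10,6,0,0,0,0,0\n10,8,0,0,0,0,0"}}

```text
clock: 8.45
eef_pos: [480.6, 299.7, 168.3]
orientation: [0.998, 0.07, 0.0, 0.0]
contact_force: [-1.4, -2.2, 5.4]
width: 29.8
grip_force: 8.0
```

>>> {"fn": "drive_effector", "kwargs": {"moves": "10,2,0,0,0,0,0\n10,4,0,0,0,0,0\n10,6,0,0,0,0,0\n10,8,0,0,0,0,0"}}

```text
clock: 8.78
eef_pos: [488.6, 300.8, 168.3]
orientation: [0.998, 0.07, 0.0, 0.0]
contact_force: [-1.7, -2.5, 5.9]
width: 29.9
grip_force: 8.0
```

>>> {"fn": "drive_effector", "kwargs": {"moves": "10,2,0,0,0,0,0\n10,4,0,0,0,0,0\n10,6,0,0,0,0,0\n10,8,0,0,0,0,0"}}

```text
clock: 9.12
eef_pos: [496.5, 301.9, 168.3]
orientation: [0.998, 0.07, 0.0, 0.0]
contact_force: [-1.3, -2.6, 5.4]
width: 29.8
grip_force: 8.0
```

Travel is now 65 mm and b is still running free.

>>> {"fn": "drive_effector", "kwargs": {"moves": "10,2,0,0,0,0,0\n10,4,0,0,0,0,0\n10,6,0,0,0,0,0\n10,8,0,0,0,0,0"}}

```text
clock: 9.45
eef_pos: [504.4, 303.0, 168.3]
orientation: [0.998, 0.07, 0.0, 0.0]
contact_force: [-2.5, -2.0, 5.2]
width: 30.2
grip_force: 8.0
```

>>> {"fn": "drive_effector", "kwargs": {"moves": "10,2,0,0,0,0,0\n10,4,0,0,0,0,0\n10,6,0,0,0,0,0\n10,8,0,0,0,0,0"}}

```text
clock: 9.78
eef_pos: [512.4, 304.1, 168.3]
orientation: [0.998, 0.07, 0.0, 0.0]
contact_force: [-0.6, -2.5, 6.0]
width: 29.6
grip_force: 8.0
```

>>> {"fn": "drive_effector", "kwargs": {"moves": "10,2,0,0,0,0,0\n10,4,0,0,0,0,0\n10,6,0,0,0,0,0\n10,8,0,0,0,0,0"}}

```text
clock: 10.12
eef_pos: [520.3, 305.2, 168.3]
orientation: [0.998, 0.07, 0.0, 0.0]
contact_force: [-1.7, -2.2, 5.2]
width: 29.7
grip_force: 8.0
```

>>> {"fn": "drive_effector", "kwargs": {"moves": "10,4,0,0,0,0,0\n10,8,0,0,0,0,0\n10,12,0,0,0,0,0\n10,16,0,0,0,0,0\n10,20,0,0,0,0,0\n10,24,0,0,0,0,0\n10,28,0,0,0,0,0\n10,32,0,0,0,0,0"}}

```text
clock: 10.78
eef_pos: [552.1, 309.7, 168.3]
orientation: [0.998, 0.07, 0.0, 0.0]
contact_force: [-2.7, -2.4, 5.5]
width: 30.0
grip_force: 8.0
```

>>> {"fn": "drive_effector", "kwargs": {"moves": "10,2,0,0,0,0,0\n10,4,0,0,0,0,0\n10,6,0,0,0,0,0\n10,8,0,0,0,0,0\n10,10,0,0,0,0,0\n10,10,0,0,0,0,0"}}

```text
clock: 11.28
eef_pos: [562.3, 311.1, 168.3]
orientation: [0.998, 0.07, 0.001, 0.0]
contact_force: [-0.4, -3.0, 6.1]
width: 29.8
grip_force: 8.0
```

```bash
python3 - <<'E'
from h import *
print(w2p(tool()[0])+[75,0])
E
```

```text
[131.16591997 -10.63190984]
```

>>> {"fn": "drive_effector", "kwargs": {"moves": "10,1,0,0,0,0,0\n10,2,0,0,0,0,0\n10,3,0,0,0,0,0\n10,4,0,0,0,0,0"}}

```text
clock: 11.62
eef_pos: [564.6, 311.4, 168.2]
orientation: [0.998, 0.07, -0.001, 0.0]
contact_force: [-9.2, -2.0, 9.8]
width: 29.8
grip_force: 8.0
```

>>> {"fn": "drive_effector", "kwargs": {"moves": "50,0,0,0,0,0,0\n50,0,0,0,0,0,0\n50,0,0,-15,0,0,0\n50,-10,0,-32,0,0,0\n50,-35,20,-32,0,0,0\n50,-60,40,-32,0,0,0\n50,-85,60,-32,0,0,0\n50,-110,80,-32,0,0,0\n50,-130,80,-32,0,0,0\n50,-130,80,-32,0,0,0"}}

```text
clock: 12.45
eef_pos: [445.2, 212.9, 200.0]
orientation: [0.998, 0.07, 0.0, -0.001]
contact_force: [0.4, 0.3, 0.2]
width: 50.2
grip_force: 0.0
```

```bash
python3 - <<'E'
from h import *
print(w2p(tool()[0])+[75,0]);print(delta([*p2w(-71.3,-91),168]))
E
```

```text
[  1.48103953 -91.54032073]
[ 2.2097379  -0.49675189 31.97777671]
```

>>> {"fn": "drive_effector", "kwargs": {"moves": "50,0,0,16,0,0,0\n50,0,0,32,0,0,0\n50,0,0,32,0,0,0\n10,0,0,32,0,0,0\n10,0,0,32,0,0,0\n10,0,0,32,0,0,0\n10,0,0,32,0,0,0", "clamp_n": 8}}

```text
clock: 13.03
eef_pos: [448.2, 214.4, 168.3]
orientation: [0.998, 0.07, 0.0, 0.0]
contact_force: [1.9, -4.6, 2.9]
width: 29.8
grip_force: 8.0
```

There's plenty of time, so I'll confirm that a binds, using the same light-grip clutch.

>>> {"fn": "drive_effector", "kwargs": {"moves": "10,3,0,0,0,0,0\n10,6,0,0,0,0,0\n10,9,0,0,0,0,0\n10,12,0,0,0,0,0\n10,15,0,0,0,0,0\n10,18,0,0,0,0,0\n10,21,0,0,0,0,0\n10,24,0,0,0,0,0\n10,27,0,0,0,0,0\n10,30,0,0,0,0,0\n10,33,0,0,0,0,0\n10,36,0,0,0,0,0"}}

```text
clock: 14.03
eef_pos: [484.0, 219.3, 168.3]
orientation: [0.998, 0.07, 0.0, 0.0]
contact_force: [-2.5, -2.4, 6.0]
width: 29.9
grip_force: 8.0
```

>>> {"fn": "drive_effector", "kwargs": {"moves": "10,2,0,0,0,0,0\n10,4,0,0,0,0,0\n10,6,0,0,0,0,0"}}

```text
clock: 14.28
eef_pos: [489.9, 220.2, 168.3]
orientation: [0.998, 0.07, 0.0, 0.0]
contact_force: [-1.8, -3.6, 6.2]
width: 29.9
grip_force: 8.0
```

>>> {"fn": "drive_effector", "kwargs": {"moves": "10,2,0,0,0,0,0\n10,4,0,0,0,0,0\n10,6,0,0,0,0,0"}}

```text
clock: 14.53
eef_pos: [493.8, 220.6, 167.5]
orientation: [0.998, 0.07, -0.002, 0.0]
contact_force: [-10.7, -0.8, 5.6]
width: 29.5
grip_force: 8.0
```

Carriage a stops hard at about 50 mm, so it is the binding one. Bringing it home.

>>> {"fn": "drive_effector", "kwargs": {"moves": "10,-4,0,0,0,0,0\n10,-8,0,0,0,0,0\n10,-12,0,0,0,0,0\n10,-16,0,0,0,0,0\n10,-20,0,0,0,0,0\n10,-24,0,0,0,0,0\n10,-28,0,0,0,0,0\n10,-32,0,0,0,0,0\n10,-36,0,0,0,0,0\n10,-40,0,0,0,0,0\n10,-44,0,0,0,0,0\n10,-47,0,0,0,0,0"}}

```text
clock: 15.53
eef_pos: [448.0, 214.3, 167.5]
orientation: [0.998, 0.07, -0.0, 0.0]
contact_force: [2.4, -4.3, -2.3]
width: 29.8
grip_force: 8.0
```

>>> {"fn": "drive_effector", "kwargs": {"moves": "10,-2,0,0,0,0,0\n10,-4,0,0,0,0,0\n10,-6,0,0,0,0,0\n10,-8,0,0,0,0,0"}}

```text
clock: 15.87
eef_pos: [442.6, 213.7, 168.2]
orientation: [0.998, 0.071, 0.002, 0.0]
contact_force: [13.8, -7.0, -4.5]
width: 29.9
grip_force: 8.0
```

>>> {"fn": "drive_effector", "kwargs": {"moves": "50,0,0,0,0,0,0\n50,0,0,0,0,0,0\n50,0,0,-15,0,0,0\n50,0,0,-32,0,0,0\n30,15,-15,-32,0,0,0\n0,35,-30,-32,0,0,0\n0,55,-50,-32,0,0,0\n0,75,-70,-32,0,0,0\n0,85,-72,-32,0,0,0\n0,85,-72,-32,0,0,0\n0,85,-72,-32,0,0,0"}}

```text
clock: 16.78
eef_pos: [514.5, 296.8, 198.9]
orientation: [0.998, 0.07, -0.001, 0.0]
contact_force: [-0.6, -0.4, -1.0]
width: 9.3
grip_force: 0.0
```

```bash
python3 - <<'E'
from h import *
print(w2p(tool()[0]));print(delta([*p2w(13.5,-18),150]))
im=viewer.capture("top");cv2.imwrite("pics/t3.png",cv2.resize(im[175:335,220:415,::-1],None,fx=3.6,fy=3.6))
E
```

```text
[  6.86414098 -18.09112988]
[ 6.69368952 -0.09759503 48.87108703]
```

View pics/t3.png

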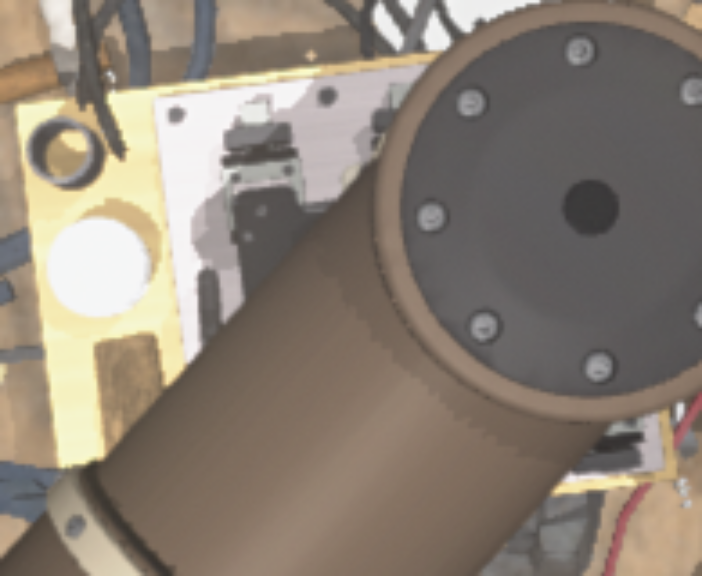

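The arm covers most of this view. The visible part of c is still against its stop. I descend beside latch a with the fingers shut.

>>> {"fn": "drive_effector", "kwargs": {"moves": "0,6,0,0,0,0,0\n0,6,0,15,0,0,0\n0,6,0,32,0,0,0\n0,6,0,49,0,0,0\n0,6,0,49,0,0,0\n0,6,0,49,0,0,0"}}

```text
clock: 17.33
eef_pos: [520.4, 296.8, 150.6]
orientation: [0.998, 0.07, -0.0, 0.0]
contact_force: [-0.5, -0.6, 0.5]
width: 0.7
grip_force: 0.0
```

```bash
python3 - <<'E'
from h import *
print(w2p(tool()[0]));p=np.array([-44,-52])
for t in(0.2,.5,.8,1.1,1.3,1.5,1.55):
    u=np.array([np.cos(t),-np.sin(t)]);n=np.array([np.sin(t),np.cos(t)])
    q=p+48*u+5*n+[9.5,21];d=delta([*p2w(*q),150]);print(t,q.round(1),d.round(1))
E
```

```text
[ 12.70490003 -18.984934  ]
0.2 [ 13.5 -35.6] [ 0.8 16.7  0.6]
0.5 [ 10.  -49.6] [-2.7 30.6  0.6]
0.8 [  2.5 -61.9] [-10.2  43.    0.6]
1.1 [ -8.3 -71.5] [-21.   52.5   0.6]
1.3 [-16.8 -75.9] [-29.5  56.9   0.6]
1.5 [-26.1 -78.5] [-38.8  59.5   0.7]
1.55 [-28.5 -78.9] [-41.2  59.9   0.7]
```

>>> {"fn": "drive_effector", "kwargs": {"moves": "0,0,6,0,0,0,0\n0,0,12,0,0,0,0\n0,1,17,0,0,0,0\n0,0,24,0,0,0,0\n0,-3,31,0,0,0,0\n0,-6,37,0,0,0,0\n0,-10,43,0,0,0,0\n0,-15,48,0,0,0,0\n0,-21,53,0,0,0,0"}}

```text
clock: 18.08
eef_pos: [507.3, 241.3, 150.7]
orientation: [0.998, 0.07, 0.0, 0.0]
contact_force: [2.2, 1.1, 1.6]
width: 0.7
grip_force: 1.3
```

>>> {"fn": "drive_effector", "kwargs": {"moves": "0,-4,3,0,0,0,0\n0,-8,5,0,0,0,0\n0,-13,7,0,0,0,0\n0,-18,8,0,0,0,0\n0,-18,8,0,0,0,0"}}

```text
clock: 18.5
eef_pos: [489.4, 231.1, 150.4]
orientation: [0.998, 0.07, -0.001, 0.0]
contact_force: [-0.2, 0.2, 0.6]
width: 0.5
grip_force: 0.0
```

```bash
python3 - <<'E'
from h import *
print(w2p(tool()[0]))
E
```

```text
[-27.23855127 -79.7180173 ]
```

>>> {"fn": "drive_effector", "kwargs": {"moves": "0,-1,0,0,0,0,0\n0,-2,0,0,0,0,0\n0,-3,0,0,0,0,0"}}

```text
clock: 18.75
eef_pos: [487.8, 231.3, 150.4]
orientation: [0.998, 0.07, 0.0, 0.0]
contact_force: [7.0, -1.2, -3.9]
width: 0.4
grip_force: 3.1
```

>>> {"fn": "drive_effector", "kwargs": {"moves": "0,4,0,0,0,0,0\n0,12,0,0,0,0,0\n0,15,0,-30,0,0,0\n0,15,0,-65,0,0,0\n0,-5,-35,-75,0,0,0\n0,-25,-70,-75,0,0,0\n0,-45,-105,-75,0,0,0\n0,-65,-140,-75,0,0,0\n0,-85,-175,-75,0,0,0\n0,-105,-210,-75,0,0,0\n0,-125,-245,-75,0,0,0\n0,-145,-280,-75,0,0,0"}}

```text
clock: 19.75
eef_pos: [303.7, 489.9, 225.5]
orientation: [0.998, 0.07, -0.0, 0.0]
contact_force: [1.3, 0.2, 0.3]
width: 0.3
grip_force: 0.0
```

```bash
python3 - <<'E'
from h import *
im=viewer.capture("top");cv2.imwrite("pics/t4.png",cv2.resize(im[175:335,220:415,::-1],None,fx=3.6,fy=3.6))
E
```

```text
(no output)
```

View pics/t4.png

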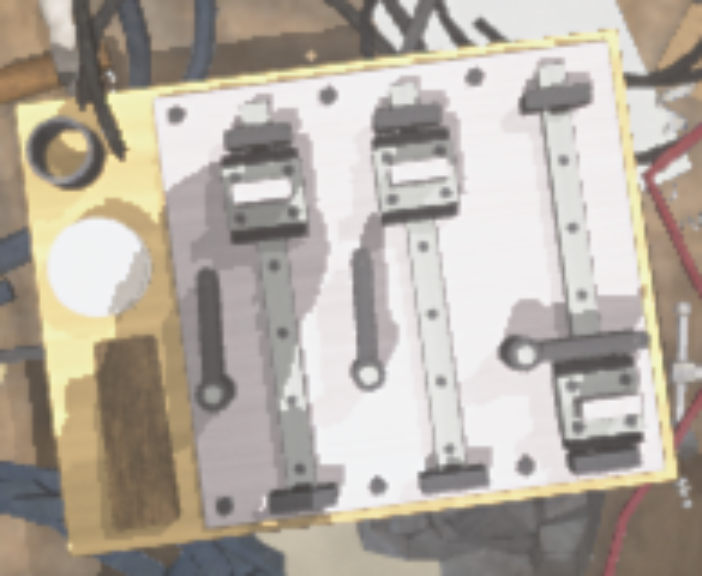

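This view shows c at (262,190) and b at (421,172) near their far stops with latches open. Carriage a is home at (611,408), with its latch bar across the rail from (522,352) to (645,340). I'll check the travels numerically, since c seems to have a small gap.

```bash
python3 - <<'E'
from h import *
for n,(u,v) in dict(a=(611,408),b=(421,172),c=(262,190)).items():
    px=(220+(u+.5)/3.6-.5,175+(v+.5)/3.6-.5);q=w2p(ray("top",px,179));print(n,q.round(1),(q[0]+75).round(1))
for u,v in((522,352),(645,340)):
    print(w2p(ray("top",(220+(u+.5)/3.6-.5,175+(v+.5)/3.6-.5),164)))
print(ctrl.read_state()["eef_pos"], delta([*p2w(55-35,69),163]))
E
```

```text
a [-74.9 -88.8] 0.1
b [ 54.1 -10.1] 129.1
c [55.3 70.1] 130.3
[-42.30160405 -50.11711778]
[ -44.22178041 -112.89874159]
[300.83871351 494.91994976 225.11596358] [196.68651921 139.51140705  61.88638392]
```

>>> {"fn": "drive_effector", "kwargs": {"moves": "0,0,0,0,0,0,0\n0,0,0,0,0,0,0"}}

```text
clock: 19.97
eef_pos: [304.5, 488.8, 224.9]
orientation: [0.997, 0.071, -0.0, 0.001]
contact_force: [-0.6, 0.3, -0.2]
width: 0.8
grip_force: 0.0
```

```bash
python3 -c "
from rig import ctrl, viewer, ticket
print(ticket.job_done())"
```

```text
the job is handed in; nothing more can be done
None
```

I handed the job in at about 20 s (no verdict shown): carriage a bound at about 50 mm, so it is home (0.1 mm measured) with its latch across the rail, b and c are at their far stops (129 and 130 mm) with latches open, and the wedge, tube and spool look unmoved.

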